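# Roll the inspection torch over and press its switch home

## Robot

A 6-joint arm with a two-finger parallel gripper is mounted at the origin on the work surface. World frame = base frame: x ahead of the robot, y to its left, z up, the work surface at z = 0. Lengths are in m, angles in rad, forces in N, time in s.
With the tool pointing down it reaches from about 0.35 to 0.725 m from the base axis. Payload 6 kg.
Tool frame: the origin (TCP) lies between the finger pads; the fingertips stand 17 mm ahead of it and the grasp point (between the pads) lies 2 mm behind it (ctrl.finger_overhang is the z of the fingertips in the tool frame, in m); z points along the fingers, y is the line along which they close (so a half turn about z gives the same grasp; the last joint's range is limited). The gripper opens to 85 mm and grips with 20 to 120 N. Pads are 22 mm wide; open, the fingers measure 114 mm over their backs; the gripper's body (76 mm by 85 mm) begins 54 mm behind the grasp point. The pads swing forward as they close: fully open they stand 13 mm farther back than shut.
Start: joints at [-0.963, 0.04, 0.085, 0, -1.615, -0.334], TCP at [0.162, -0.578, 0.248] pointing down, gripper open.
Joint ranges: [-2.56, 2.56], [-1.29, 2.01], [-1.08, 1.49], [-3.29, 1.98], [-2.81, -0.18], [-2.99, 2.99]. Speed limits (rad/s): [2.57, 2.57, 3.01, 3.14, 3.14, 3.14].

## Interface

Orientations are given as a unit quaternion [w, x, y, z].
In Python, from workcell import ctrl, viewer gives the robot as it stands. The module is installed in compiled form; this text tells all that it offers.
- The arm moves only by the shell command python3 -m creep 'ROWS' [OPENING] [FORCE]. ROWS is JSON, a list of rows, each a list of 6 numbers: the shift along the world's x, y, z as a fraction of full scale, then the turn, a rotation vector about the world's x, y, z as a fraction of full scale. In form: [[dx, dy, dz, ax, ay, az], ...]. A call has 1 to 8 rows; each row is the pose to reach, as a shift and turn from the pose commanded when the call began, turning the shorter way round; what a row does not reach only later rows make up. Full scale, the value 1, is 0.2 m for a shift and 2 pi rad for a turn. A row lasts 1/10 s, in which the tool goes at most 50 mm and 8.59 degrees, less where a joint would pass 70% of its speed; a pose out of reach is approached as far as the arm can. A call with a number of a shift or a turn outside -1 to 1 is refused whole. A call with a gripper value outside its range is refused whole. OPENING is the opening, from -1 (shut) to 1 (fully open), set as the call begins (- or left out, the last holds). The fingers move at their own pace and stop on an object; FORCE is the grip in N (left out, the last holds). Time passes only in rows, so rows that repeat a pose let the fingers close. It gives the time, the measured TCP pose, the force, the opening and the grip force at its end, in the units of the state.
- ctrl.sense(): the state, without advancing time (a new reading comes with each control period).
- viewer.capture(name): name is "scene" or "top" or "wrist"; returns (picture, depth): 400x640x3 uint8, red, green, blue; 400x640 float32, m along the optical axis (not along the pixel's ray), 0 where there is no reading.
- viewer.get_calibration(name): a dict with "vfov" (degrees; the focal length in pixels is half the picture's height over the tangent of half this angle, whatever the lens; pixels are square), "cx", "cy" (the principal point, pixels), "extrinsics" (4x4, takes a point from world to camera coordinates); the wrist camera has in their place "hand_eye" (4x4, takes a point from camera to tool coordinates, whose origin is the TCP and whose axes are the flange's). Camera axes: x right, y up, looking along -z (the intrinsics and any distortion apply to the point x, -y, -z); pixel columns grow to the right and rows downward; lengths in m; the calibration is good to about 2 mm. A picture is of the moment at which its call begins: read the wrist's pose just before it. get_calibration takes no time and is no camera call.
- ctrl.job_done(): hands the job in; it is judged then, once.
The state is a dict: "t": time; "joint_positions": joint angles; "qd": joint speeds; "joint_torque": joint torques, N m; "ee_pos": TCP position; "ee_rot": TCP orientation; "ft_force": force on the tool from outside, world axes, zero at the start; "wrist_torque": the same for the moment, N m; "grip_width": finger opening in m; "grip_force": force on a finger pad.
Only numpy, scipy, OpenCV 4.12 (cv2) and the standard library are available. Lean on these libraries where they do the work, as an engineer would, in place of code of your own. Each camera call takes 0.05 s, during which the arm holds its last target. There are 200 camera calls.

## Task

The inspection torch lies on the beige work board with its push switch facing sideways. Roll the torch over along the board until the switch is on top, then gently press the switch straight down to its stop, hold it there for about half a second and let it come back up. Do not lift the torch; leave it lying still on the board with the switch on top, and do not disturb the small bottle, the dish or the brush.

Things in the scene. Friction and masses are not known exactly. Their poses are not given: they have to be found in the camera images.
- torch: Loose aluminium torch lying on its side, 220 mm long, about 0.45 kg. Origin on the barrel's axis at mid-length; +y along it to the lens end; +z out through the push switch (up = switch on top; at the start about 10 degrees below level). Barrel diameter 48 mm; rolls on end collars of diameter 52 mm (y 70 to 110 and -110 to -86 mm), so the axis is 26 mm above the board.
- switch_top (a point): Centre of the outer face of the torch's black push switch, a spring plunger of 20 mm diameter at y = +45 mm on the torch; its z axis points outwards along the plunger. Released, the face is 38 mm from the barrel's axis (14 mm out from the barrel); fully pressed, 30 mm. A dark fixed collar of 26 mm diameter around it reaches 27 mm from the axis.
- switch (a joint): Travel of the push switch in m: 0 released, 0.008 pressed to its stop. The spring needs about 4 N to start and 12 N at the stop; it comes back up by itself.
- board: Fixed beige work board, 300 mm (its x) by 400 mm (its y), let into the table so that its top stands 4 to 12 mm above the table, differing each time. Origin at the centre of its underside, 12 mm below its top. The torch lies roughly along y, its switch towards the board's -x edge; the board is free on the other side, where it can roll.
- amber_bottle: Loose amber glass bottle, 34 mm diameter, 65 mm tall, standing near a corner of the board; origin at the centre of its base.
- dish: Loose white ceramic bowl, 64 mm rim diameter, 28 mm tall, near a corner of the board; origin at the centre of its base.
- brush: Loose wooden brush, 170 mm long, lying along one long edge of the board; origin at its middle, underside.
Not all that is in view belongs to the job. Several things have the shape of the torch; the one meant has the colours described above.

How it is judged:
On the way, in this order (a step that is already met when the one before it is completed fails the run):
1. the torch has been rolled over and lies still on the board with its switch on top, released (axis of the switch within 18 degrees of upright) (angle between switch_top's own z axis and vertical below 0.32 rad and angular speed of torch below 0.5 rad/s and value of joint switch below 0.002 m), for 0.2 s.
2. the switch is pressed to within 1.5 mm of its stop while it is on top (within 20 degrees), for 0.2 s (value of joint switch above 0.0065 m and angle between switch_top's own z axis and vertical below 0.35 rad), for 0.2 s.
At the end, for the whole second after the job is handed in: The torch lies still on its collars with its middle over the board, the switch on top (within 20 degrees of upright) and fully back up (within 1.5 mm) (angle between switch_top's own z axis and vertical below 0.35 rad and value of joint switch below 0.0015 m and linear speed of torch below 0.02 m/s and angular speed of torch below 0.3 rad/s and z of torch in the frame of board between 0.032 and 0.044 m and x of torch in the frame of board between -0.15 and 0.15 m and y of torch in the frame of board between -0.2 and 0.2 m); the robot touches nothing.
It fails at once if the torch is lifted (its axis more than 20 mm above its resting height) (z of torch in the frame of board above 0.058 m).
It fails at once if the fingers load the torch or its switch with more than 30 N (contact force between the fingers and torch above 30 N).
It fails at once if the bottle, the dish or the brush is moved by more than 30 mm (distance of any of amber_bottle, dish, brush from where it was at the start of the episode above 0.03 m).
It also fails if it takes over 45 s, if anything falls off the work surface, if the arm or the gripper's body presses on something with over 40 N, if the wrist force passes 120 N, or if a joint passes its speed limit or range.

## Working session

There is one attempt and no reset: what is moved stays moved. The work goes in short steps, Python scripts to look and compute and a shell command to move; the robot and the scene stay as the last step left them, time stands still between calls to the robot, and variables do not carry over. Pictures are saved under pics/ and viewed, at most 10 in all, crops included, and the job is handed in when it is done.

```bash
mkdir -p pics; cat > h.py <<'E'
import numpy as np,cv2
from workcell import ctrl,viewer
def ray(name,uv,s=None):
    c=viewer.get_calibration(name);f=200/np.tan(np.radians(c["vfov"])/2)
    return c,f
def pts(name,d):
    c=viewer.get_calibration(name);f=200/np.tan(np.radians(c["vfov"])/2)
    v,u=np.mgrid[:400,:640]
    P=np.stack([(u-c["cx"])/f*d,-(v-c["cy"])/f*d,-d,np.ones_like(d)],-1)
    return P@np.linalg.inv(c["extrinsics"]).T[:,:3]
E
python3 - <<'E'
from h import *
for n in ["top","scene"]:
    p,d=viewer.capture(n); np.savez(f"{n}.npz",p=p,d=d)
    cv2.imwrite(f"pics/{n}.png",p[...,::-1]); c=viewer.get_calibration(n); print({k:(v if k!="extrinsics" else np.round(v,3).tolist()) for k,v in c.items()})
print(ctrl.sense())
E
```

```text
{'vfov': 51.96394644966322, 'cx': 323.021652552457, 'cy': 193.38177657166332, 'extrinsics': [[0.02, -0.999, 0.033, -0.231], [0.993, 0.023, 0.118, -0.549], [-0.119, 0.03, 0.992, -1.079], [0.0, 0.0, 0.0, 1.0]]}
{'vfov': 55.81636701143134, 'cx': 319.42631716903685, 'cy': 196.76279159781924, 'extrinsics': [[0.893, 0.45, -0.011, -0.419], [-0.296, 0.606, 0.739, 0.25], [0.34, -0.656, 0.674, -1.416], [0.0, 0.0, 0.0, 1.0]]}
{'t': 0.1, 'joint_positions': array([-9.63288761e-01,  4.07571106e-02,  8.39250688e-02, -4.19899181e-04,
       -1.61550373e+00, -3.33639889e-01]), 'qd': array([-0.00026819, -0.00266511,  0.00323714,  0.0012636 , -0.00090707,
       -0.00013492]), 'joint_torque': array([-6.30778988e-03, -3.69341433e+01,  3.48283374e+01,  6.95176855e+00,
       -4.47400889e-03,  1.83818605e-05]), 'ee_pos': array([ 0.16224451, -0.57737058,  0.24738131]), 'ee_rot': array([-1.62041694e-04, -1.36515393e-01,  9.90637628e-01,  7.81159789e-04]), 'ft_force': array([-0.52755634,  0.88718721,  0.98897687]), 'wrist_torque': array([ 0.05815664, -0.02121717, -0.01800071]), 'grip_force': 0.0, 'grip_width': 0.08534915269325509}
```

View pics/top.png

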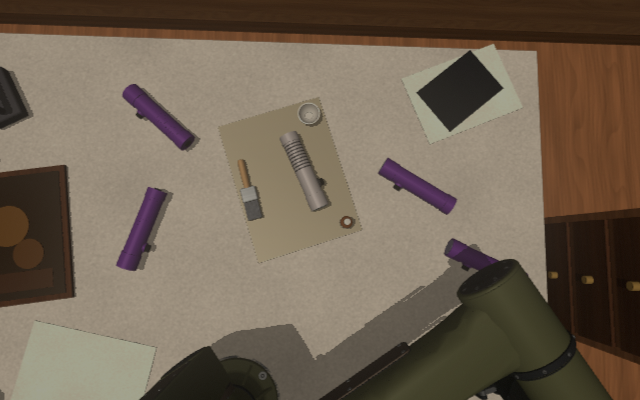

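View pics/scene.png

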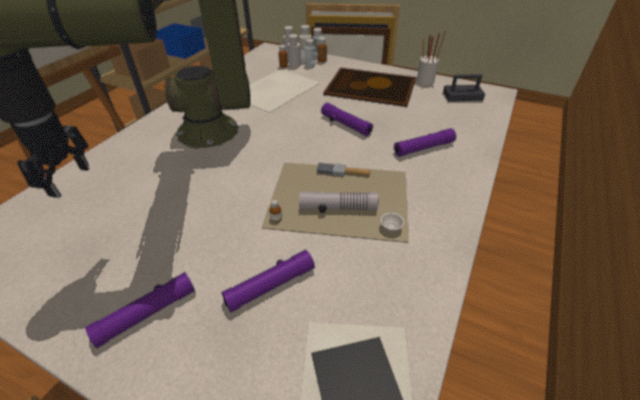

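The top view shows the grey torch from (290,133) to (318,208) with its switch at (322,183), facing right (world -y). The bottle is at (347,221), the dish at (308,113) and the brush at (250,190). The torch has room to roll left, towards the brush.

```bash
python3 - <<'E'
from h import *
z=np.load("top.npz");p,d=z["p"],z["d"];P=pts("top",d);np.save("P.npy",P)
c=cv2.resize(p[90:270,210:370],None,fx=3.3,fy=3.3,interpolation=cv2.INTER_CUBIC);cv2.imwrite("pics/crop.png",c[...,::-1])
def med(u,v,r=2): return np.round(np.median(P[v-r:v+r+1,u-r:u+r+1].reshape(-1,3),0),4)
for n,(u,v) in dict(board1=(240,140),board2=(280,230),board3=(335,170),table1=(210,200),table2=(380,240),table3=(270,90),bottle=(347,221),dish=(308,113),brushh=(252,203),brusht=(242,168),tA=(291,138),tB=(317,204),tm=(305,175),sw=(323,183)).items(): print(n,med(u,v,1))
zz=np.median(P[205:235,265:290,2]);print("board z",zz)
# torch pts
m=np.zeros(d.shape,bool);m[125:215,275:330]=1
m&=(P[...,2]>zz+.036)
Q=P[m];print(len(Q),Q.mean(0),Q[:,2].max(),np.percentile(Q[:,2],[50,90]))
from numpy.linalg import svd
v=svd(Q[:,:2]-Q[:,:2].mean(0),full_matrices=False)[2][0];t=(Q[:,:2]-Q[:,:2].mean(0))@v
print(v,np.degrees(np.arctan2(v[1],v[0])),t.min(),t.max(),"centre",Q[:,:2].mean(0)+v*(t.min()+t.max())/2)
E
```

```text
board1 [0.7039 0.017  0.006 ]
board2 [ 0.4532 -0.1032  0.0038]
board3 [ 0.6246 -0.2525  0.0049]
table1 [5.324e-01 9.360e-02 3.000e-04]
table2 [ 0.4313 -0.381   0.0012]
table3 [ 8.535e-01 -6.150e-02  3.000e-04]
bottle [ 0.4784 -0.2822  0.0694]
dish [ 0.7863 -0.1725  0.01  ]
brushh [ 0.5246 -0.0259  0.0216]
brusht [0.62   0.0047 0.0258]
tA [ 0.6998 -0.1288  0.0581]
tB [ 0.5226 -0.2029  0.0568]
tm [ 0.6001 -0.1691  0.0548]
sw [ 0.5831 -0.2186  0.0315]
board z 0.004694314433226099
1355 [ 0.61107856 -0.16612454  0.06445575] 1.143517397206165 [0.0524542  0.05688042]
[0.91865338 0.39506452] 23.269997964901645 -0.18223125390752815 0.11471566481239613 centre [ 0.58006685 -0.17946105]
```

View pics/crop.png

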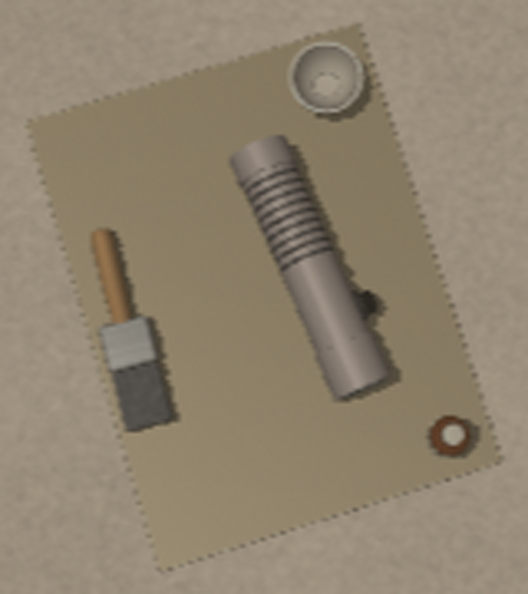

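```bash
python3 - <<'E'
from h import *
P=np.load("P.npy");zz=.005
m=np.zeros(P.shape[:2],bool);m[125:215,275:330]=1
m&=(P[...,2]>zz+.036)&(P[...,2]<.075)
Q=P[m][:,:2]
for it in range(4):
    c=Q.mean(0);v=np.linalg.svd(Q-c,full_matrices=False)[2][0];v*=np.sign(v[0]);n=np.array([-v[1],v[0]])
    t=(Q-c)@v;s=(Q-c)@n
    print(len(Q),c,np.degrees(np.arctan2(v[1],v[0])),t.min(),t.max(),s.min(),s.max(),c+v*(t.min()+t.max())/2)
    Q=Q[np.abs(s-np.median(s))<.022]
print("frac height spread", [ (round(k,2),P[m][:,2][np.abs((P[m][:,:2]-c)@n-k)<.004].mean().round(4)) for k in np.arange(-.02,.021,.008)])
sw=np.array([.5831,-.2186]);print("switch along/perp",(sw-c)@v,(sw-c)@n)
def meanedge(lo,hi): 
    a=(Q-c);q=a[((a@v)>lo)&((a@v)<hi)]@n; return q.min(),q.max(),q.mean()
for lo in np.arange(-.11,.11,.03): print(round(lo,2),meanedge(lo,lo+.03))
E
```

```text
1327 [ 0.61332164 -0.16594995] 25.10786744577523 -0.10824844916272046 0.11248339471678899 -0.02849626125554997 0.02363958684602915 [ 0.61523903 -0.16505146]
1284 [ 0.61361654 -0.16542881] 25.0879939834345 -0.10873878475405148 0.11199707450655207 -0.022142890936820682 0.021725368185641837 [ 0.61509199 -0.16473804]
1278 [ 0.61362677 -0.16531013] 25.06913315613972 -0.10880038558924363 0.11193925989075106 -0.021820088455814887 0.021596658274576963 [ 0.61504837 -0.16464514]
1278 [ 0.61362677 -0.16531013] 25.06913315613972 -0.10880038558924363 0.11193925989075106 -0.021820088455814887 0.021596658274576963 [ 0.61504837 -0.16464514]
frac height spread [(np.float64(-0.02), np.float64(0.0476)), (np.float64(-0.01), np.float64(0.0528)), (np.float64(-0.0), np.float64(0.0551)), (np.float64(0.0), np.float64(0.0549)), (np.float64(0.01), np.float64(0.0514)), (np.float64(0.02), np.float64(0.0457))]
switch along/perp -0.05023059837876294 -0.035335272678383156
-0.11 (np.float64(-0.02157963433859132), np.float64(0.02154156439161463), np.float64(0.0002575142110376947))
-0.08 (np.float64(-0.021820088455814887), np.float64(0.021596658274576963), np.float64(0.0002626145095755595))
-0.05 (np.float64(-0.021655147862788094), np.float64(0.021434785038612427), np.float64(-0.00030667114257090756))
-0.02 (np.float64(-0.021619436896761792), np.float64(0.02011952924713915), np.float64(-0.0004660650777583091))
0.01 (np.float64(-0.021459662668093276), np.float64(0.02126066457228228), np.float64(6.006687813098933e-06))
0.04 (np.float64(-0.02177604992188723), np.float64(0.021351908259151738), np.float64(-1.6553270128719813e-05))
0.07 (np.float64(-0.021667852940050733), np.float64(0.021545393467960465), np.float64(0.00010182710047045696))
0.1 (np.float64(-0.02096011758365451), np.float64(0.020751283294721125), np.float64(0.0003535866752694268))
```

The torch's axis runs at 25.1°, with its centre at (0.615, -0.165) and the board top at z ≈ 0.005. I'll move above its middle, straddle the barrel, and roll it about 45 mm along n = (-0.424, 0.906).

```bash
python3 -m creep '[[0.755,0.687,-0.195,0,0,0.0261],[0.755,0.687,-0.195,0,0,0.0261],[0.755,0.687,-0.195,0,0,0.0261],[0.755,0.687,-0.195,0,0,0.0261],[0.755,0.687,-0.195,0,0,0.0261],[0.755,0.687,-0.195,0,0,0.0261]]' 1 20
python3 -m creep '[[0.755,0.687,-0.195,0,0,0],[0.755,0.687,-0.195,0,0,0],[0.755,0.687,-0.195,0,0,0],[0.755,0.687,-0.195,0,0,0],[0.755,0.687,-0.195,0,0,0],[0.755,0.687,-0.195,0,0,0]]'
python3 -m creep '[[0.755,0.687,-0.195,0,0,0],[0.755,0.687,-0.195,0,0,0],[0.755,0.687,-0.195,0,0,0],[0.755,0.687,-0.195,0,0,0],[0.755,0.687,-0.195,0,0,0],[0.755,0.687,-0.195,0,0,0],[0.755,0.687,-0.195,0,0,0]]'
python3 - <<'E'
from h import *
print(ctrl.sense()["ee_rot"])
p,d=viewer.capture("wrist");cv2.imwrite("pics/w1.png",p[...,::-1])
print(viewer.get_calibration("wrist"))
E
```

```text
t: 0.7
ee_pos: [0.3142, -0.4391, 0.2087]
ee_rot: [-0.0, -0.219, 0.976, 0.0]
ft_force: [-0.3, -0.4, 0.7]
grip_width: 0.0856
grip_force: 0.0
t: 1.3
ee_pos: [0.4644, -0.303, 0.1698]
ee_rot: [-0.001, -0.218, 0.976, 0.0]
ft_force: [-0.3, -0.5, -0.7]
grip_width: 0.0853
grip_force: 0.0
t: 2.0
ee_pos: [0.6146, -0.1676, 0.132]
ee_rot: [0.0, -0.216, 0.976, -0.0]
ft_force: [-0.4, -0.6, 0.7]
grip_width: 0.0853
grip_force: 0.0
[ 1.45408475e-04 -2.16196947e-01  9.76349713e-01 -3.12052216e-04]
{'vfov': 71.20974455886353, 'cx': 318.04277130585695, 'cy': 195.13106451027818, 'hand_eye': array([[ 8.61117418e-04,  9.55232033e-01,  2.95856420e-01,
         7.60599213e-02],
       [ 9.99999623e-01, -7.90027823e-04, -3.59827278e-04,
        -4.83472063e-04],
       [-1.09983739e-04,  2.95856618e-01, -9.55232354e-01,
        -1.25137473e-01],
       [ 0.00000000e+00,  0.00000000e+00,  0.00000000e+00,
         1.00000000e+00]])}
```

View pics/w1.png

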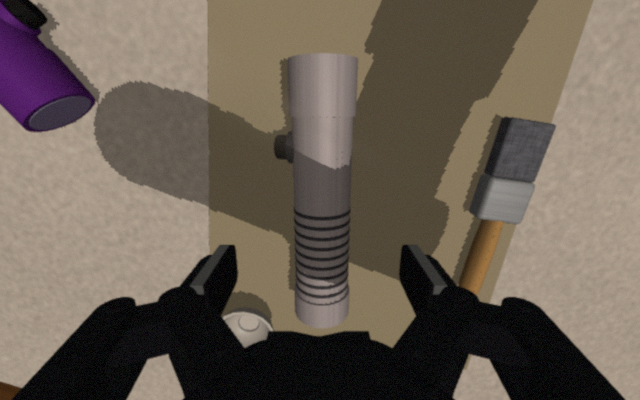

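The view is aligned: the torch is upright at column ~322, midway between the fingers (~225 and ~415), with its switch at (285,147) on the left and the brush on the right. Next I descend, close to about 59 mm and start rolling.

```bash
python3 -m creep '[[-0.005,0.012,-0.25,0,0,0],[-0.005,0.012,-0.4,0,0,0],[-0.005,0.012,-0.49,0,0,0],[-0.005,0.012,-0.49,0,0,0],[-0.005,0.012,-0.49,0,0,0]]'
python3 -m creep '[[0,0,0,0,0,0],[0,0,0,0,0,0],[0,0,0,0,0,0],[0,0,0,0,0,0],[0,0,0,0,0,0]]' 0.4
```

```text
t: 2.55
ee_pos: [0.6143, -0.1644, 0.0349]
ee_rot: [0.001, -0.217, 0.976, -0.001]
ft_force: [0.1, 0.5, 0.3]
grip_width: 0.0854
grip_force: 0.0
t: 3.05
ee_pos: [0.6144, -0.1629, 0.0335]
ee_rot: [0.0, -0.217, 0.976, 0.0]
ft_force: [0.4, 0.0, -1.4]
grip_width: 0.0598
grip_force: 0.0
```

```bash
python3 -m creep '[[-0.008,0.018,0,0,0,0],[-0.016,0.036,0,0,0,0],[-0.026,0.054,0,0,0,0],[-0.034,0.072,0,0,0,0],[-0.042,0.09,0,0,0,0],[-0.05,0.108,0,0,0,0],[-0.059,0.126,0,0,0,0],[-0.068,0.145,0,0,0,0]]'
python3 - <<'E'
from h import *
p,d=viewer.capture("wrist");cv2.imwrite("pics/w2.png",p[...,::-1])
E
```

```text
t: 3.85
ee_pos: [0.6005, -0.1337, 0.0333]
ee_rot: [0.0, -0.217, 0.976, 0.0]
ft_force: [0.2, 0.0, -0.2]
grip_width: 0.0595
grip_force: 0.1
```

View pics/w2.png

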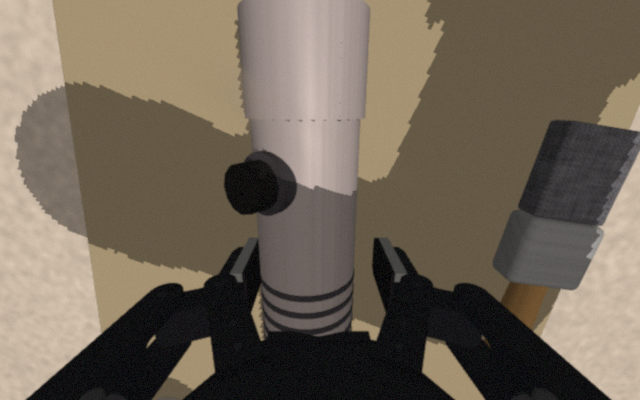

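The torch is rolling cleanly: its switch face is now at (252,187) and the left finger is against the barrel. I'll work out the angle from that pixel.

```bash
cat >> h.py <<'E'
from scipy.spatial.transform import Rotation as R
def wproj(X,s):
    c=viewer.get_calibration("wrist");f=200/np.tan(np.radians(c["vfov"])/2)
    q=s["ee_rot"];T=R.from_quat([*q[1:],q[0]]).as_matrix()
    t=(np.asarray(X)-s["ee_pos"])@T;H=c["hand_eye"];k=(t-H[:3,3])@H[:3,:3]
    return c["cx"]+f*k[0]/-k[2], c["cy"]-f*k[1]/-k[2]
v=np.array([.9058,.4237,0]);n=np.array([-.4237,.9058,0]);z=np.array([0,0,1.])
C0=np.array([.615,-.1647,.031])
E
python3 - <<'E'
from h import *
s=ctrl.sense();print(s["ee_pos"],s["grip_width"],(s["ee_pos"]-C0)@n,(s["ee_pos"]-C0)@v)
a0=(s["ee_pos"]-C0)@n-s["grip_width"]/2+.024;print("axis moved",a0,"expected deg from top",100-np.degrees(a0/.026))
for a in (a0,a0+.003):
  for d in (20,30,40,50,60):
    r=np.radians(d);A=C0+a*n-.045*v
    print(a,d,np.round(wproj(A+.038*(-np.sin(r)*n+np.cos(r)*z),s)),"collar",np.round(wproj(A+.027*(-np.sin(r)*n+np.cos(r)*z),s)),np.round(wproj(A+.024*n,s)),np.round(wproj(A-.024*n,s)))
E
```

```text
[ 0.600385   -0.13324285  0.03328859] 0.05966912637683773 0.034686267291658954 9.01264241432866e-05
axis moved 0.02885170410324009 expected deg from top 36.419966274002434
0.02885170410324009 20 [265. 202.] collar [280. 193.] [358. 178.] [255. 178.]
0.02885170410324009 30 [250. 200.] collar [270. 192.] [358. 178.] [255. 178.]
0.02885170410324009 40 [237. 196.] collar [261. 190.] [358. 178.] [255. 178.]
0.02885170410324009 50 [229. 193.] collar [254. 188.] [358. 178.] [255. 178.]
0.02885170410324009 60 [223. 189.] collar [250. 185.] [358. 178.] [255. 178.]
0.03185170410324009 20 [274. 202.] collar [288. 194.] [364. 178.] [262. 178.]
0.03185170410324009 30 [258. 200.] collar [277. 192.] [364. 178.] [262. 178.]
0.03185170410324009 40 [245. 196.] collar [268. 190.] [364. 178.] [262. 178.]
0.03185170410324009 50 [236. 193.] collar [262. 188.] [364. 178.] [262. 178.]
0.03185170410324009 60 [231. 189.] collar [257. 185.] [364. 178.] [262. 178.]
```

```bash
python3 -m creep '[[-0.008,0.017,0,0,0,0],[-0.016,0.034,0,0,0,0],[-0.022,0.047,0,0,0,0],[-0.027,0.058,0,0,0,0],[-0.03,0.064,0,0,0,0],[-0.032,0.068,0,0,0,0],[-0.032,0.068,0,0,0,0],[-0.032,0.068,0,0,0,0]]'
python3 - <<'E'
from h import *
s=ctrl.sense()
p,d=viewer.capture("wrist");cv2.imwrite("pics/w3.png",p[...,::-1])
a0=(s["ee_pos"]-C0)@n-s["grip_width"]/2+.024;print("axis moved",a0,"deg from top",100-np.degrees(a0/.026))
for a in (a0,a0+.004):
  for d in (-10,0,10,20):
    r=np.radians(d);A=C0+a*n-.050*v
    print(a,d,np.round(wproj(A+.038*(-np.sin(r)*n+np.cos(r)*z),s)),"collar",np.round(wproj(A+.027*(-np.sin(r)*n+np.cos(r)*z),s)),np.round(wproj(A+.024*n,s)),np.round(wproj(A-.024*n,s)))
E
```

```text
t: 4.7
ee_pos: [0.5943, -0.1205, 0.0333]
ee_rot: [-0.0, -0.217, 0.976, 0.0]
ft_force: [-0.3, 0.6, -0.0]
grip_width: 0.0595
grip_force: 0.0
axis moved 0.04310627734879276 deg from top 5.007393745915195
0.04310627734879276 -10 [322. 190.] collar [316. 182.] [358. 168.] [255. 168.]
0.04310627734879276 0 [302. 191.] collar [304. 182.] [358. 168.] [255. 168.]
0.04310627734879276 10 [283. 190.] collar [291. 182.] [358. 168.] [255. 168.]
0.04310627734879276 20 [264. 189.] collar [280. 181.] [358. 168.] [255. 168.]
0.04710627734879276 -10 [334. 190.] collar [327. 182.] [367. 168.] [263. 168.]
0.04710627734879276 0 [314. 191.] collar [315. 182.] [367. 168.] [263. 168.]
0.04710627734879276 10 [295. 190.] collar [302. 182.] [367. 168.] [263. 168.]
0.04710627734879276 20 [276. 189.] collar [290. 181.] [367. 168.] [263. 168.]
```

View pics/w3.png

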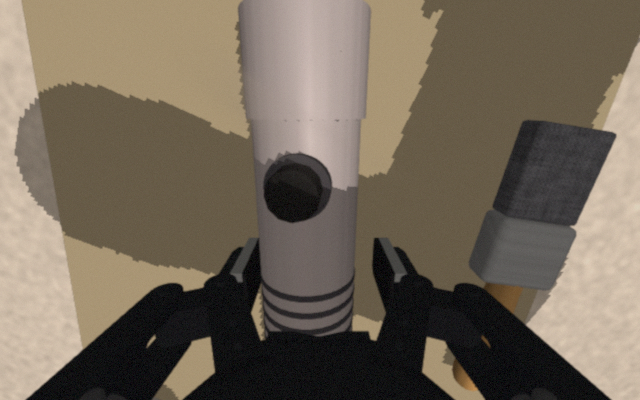

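The face is at (293,193) and the barrel centre at column ~307, so about 5° remains. I'll push 2.5 mm more, then back off, open and rise.

```bash
python3 -m creep '[[-0.003,0.006,0,0,0,0],[-0.005,0.011,0,0,0,0],[-0.005,0.011,0,0,0,0],[-0.005,0.011,0,0,0,0],[-0.005,0.011,0,0,0,0]]'
python3 -m creep '[[0.003,-0.008,0,0,0,0],[0.008,-0.017,0,0,0,0],[0.008,-0.017,0,0,0,0],[0.008,-0.017,0,0,0,0],[0.008,-0.017,0,0,0,0],[0.008,-0.017,0,0,0,0]]' 1
python3 -m creep '[[0,0,0.15,0,0,0],[0,0,0.35,0,0,0],[0,0,0.55,0,0,0],[0,0,0.6,0,0,0],[0,0,0.6,0,0,0],[0,0,0.6,0,0,0]]' 
python3 - <<'E'
from h import *
p,d=viewer.capture("wrist");s=ctrl.sense()
p,d=viewer.capture("wrist");cv2.imwrite("pics/w4.png",p[...,::-1]);np.savez("w4.npz",d=d,p=p,pos=s["ee_pos"],rot=s["ee_rot"])
a0=.046
for a in (a0,):
  for d in (-10,0,10):
    r=np.radians(d);A=C0+a*n-.050*v
    print(a,d,np.round(wproj(A+.038*(-np.sin(r)*n+np.cos(r)*z),s)),"collar",np.round(wproj(A+.027*(-np.sin(r)*n+np.cos(r)*z),s)),np.round(wproj(A+.024*n,s)),np.round(wproj(A-.024*n,s)))
E
```

```text
t: 5.25
ee_pos: [0.5932, -0.1182, 0.0332]
ee_rot: [-0.0, -0.217, 0.976, 0.0]
ft_force: [0.7, -0.5, 0.8]
grip_width: 0.0597
grip_force: 0.0
t: 5.85
ee_pos: [0.5948, -0.1216, 0.0333]
ee_rot: [-0.0, -0.217, 0.976, 0.0]
ft_force: [-0.3, 0.5, -0.1]
grip_width: 0.0853
grip_force: 0.0
t: 6.45
ee_pos: [0.5944, -0.1213, 0.1519]
ee_rot: [-0.001, -0.217, 0.976, 0.001]
ft_force: [0.4, 0.0, -0.4]
grip_width: 0.0851
grip_force: 0.0
0.046 -10 [325. 147.] collar [322. 145.] [344. 141.] [288. 141.]
0.046 0 [316. 147.] collar [316. 145.] [344. 141.] [288. 141.]
0.046 10 [307. 147.] collar [310. 145.] [344. 141.] [288. 141.]
```

View pics/w4.png

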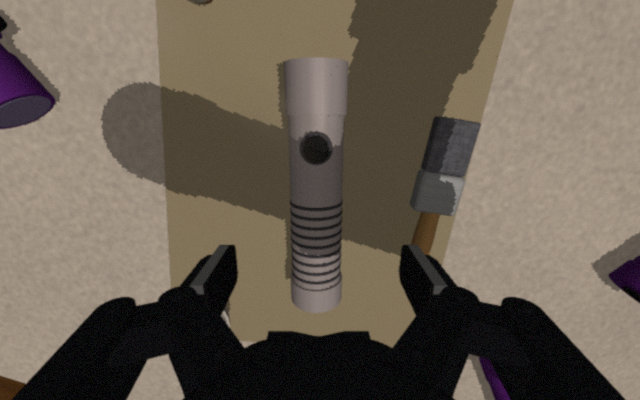

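The switch face is at (315,149), centred on the barrel (288–344), so it is on top to within about 2°. Next I localise the face in 3D.

```bash
python3 - <<'E'
from h import *
w=np.load("w4.npz");p,d=w["p"].astype(int),w["d"]
m=np.zeros(d.shape,bool);m[125:170,295:338]=1;m&=p.sum(2)<120
vv,uu=np.nonzero(m);print(uu.min(),uu.max(),vv.min(),vv.max())
c=viewer.get_calibration("wrist");f=200/np.tan(np.radians(c["vfov"])/2)
q=w["rot"];T=R.from_quat([*q[1:],q[0]]).as_matrix();H=c["hand_eye"]
def W(u,v,D): return w["pos"]+T@(H[:3,:3]@[(u-c["cx"])/f*D,-(v-c["cy"])/f*D,-D]+H[:3,3])
X=W(315.5,149,np.median(d[146:152,312:319]));print("face",X)
for v_ in (215,240): 
  print("barrel",W(316,v_,d[v_,316]))
s=ctrl.sense();print("shift/0.2",(X-s["ee_pos"])/.2, s["ee_pos"])
E
```

```text
301 331 135 163
face [ 0.5518244  -0.14361131  0.06842638]
barrel [ 0.60432216 -0.11880183  0.05364458]
barrel [ 0.62504827 -0.10912849  0.0548653 ]
shift/0.2 [-0.21096246 -0.11057823 -0.41303546] [ 0.5940169  -0.12149566  0.15103347]
```

```bash
python3 -m creep '[[-0.1,-0.055,0,0,0,0],[-0.211,-0.111,0,0,0,0],[-0.211,-0.111,0,0,0,0],[-0.211,-0.111,0,0,0,0],[-0.211,-0.111,0,0,0,0],[-0.211,-0.111,-0.15,0,0,0],[-0.211,-0.111,-0.27,0,0,0],[-0.211,-0.111,-0.27,0,0,0]]' -1 20
python3 -m creep '[[0,0,-0.02,0,0,0],[0,0,-0.035,0,0,0],[0,0,-0.035,0,0,0],[0,0,-0.035,0,0,0]]'
```

```text
t: 7.35
ee_pos: [0.5507, -0.1432, 0.0946]
ee_rot: [-0.004, -0.217, 0.976, 0.001]
ft_force: [-0.4, 0.5, -0.3]
grip_width: -0.0
grip_force: 0.0
t: 7.75
ee_pos: [0.5531, -0.1438, 0.0932]
ee_rot: [0.001, -0.217, 0.976, -0.0]
ft_force: [0.2, -0.4, -0.1]
grip_width: 0.0001
grip_force: 0.0
```

```bash
python3 -m creep '[[0,0,-0.015,0,0,0],[0,0,-0.03,0,0,0],[0,0,-0.03,0,0,0],[0,0,-0.03,0,0,0]]'
python3 -m creep '[[0,0,-0.008,0,0,0],[0,0,-0.015,0,0,0],[0,0,-0.015,0,0,0],[0,0,-0.015,0,0,0]]'
```

```text
t: 8.15
ee_pos: [0.5526, -0.1439, 0.0862]
ee_rot: [-0.0, -0.217, 0.976, 0.0]
ft_force: [0.0, 0.5, 0.6]
grip_width: 0.0
grip_force: 0.0
t: 8.55
ee_pos: [0.5529, -0.1442, 0.0843]
ee_rot: [0.0, -0.217, 0.976, -0.0]
ft_force: [-0.5, 0.1, 6.0]
grip_width: 0.0004
grip_force: 2.7
```

Contact is made, with a force of 6 N and no sideways load. I'll continue the press straight down.

```bash
python3 -m creep '[[0,0,-0.01,0,0,0],[0,0,-0.02,0,0,0],[0,0,-0.025,0,0,0],[0,0,-0.025,0,0,0]]'
python3 - <<'E'
from h import *
s=ctrl.sense();print(s["ft_force"],s["ee_pos"])
E
```

```text
t: 8.95
ee_pos: [0.5531, -0.1446, 0.0802]
ee_rot: [0.001, -0.217, 0.976, -0.001]
ft_force: [-3.2, -1.3, 10.3]
grip_width: 0.0004
grip_force: 4.7
[-3.1740882  -1.28946661 10.30302242] [ 0.55313773 -0.14455506  0.0802029 ]
```

```bash
python3 -m creep '[[0,0,-0.005,0,0,0],[0,0,-0.01,0,0,0],[0,0,-0.01,0,0,0],[0,0,-0.01,0,0,0]]'
```

```text
t: 9.35
ee_pos: [0.5532, -0.1448, 0.0787]
ee_rot: [0.001, -0.217, 0.976, -0.001]
ft_force: [-3.8, -1.2, 11.6]
grip_width: 0.0
grip_force: 5.4
```

```bash
python3 -m creep '[[0,0,-0.005,0,0,0],[0,0,-0.005,0,0,0],[0,0,-0.005,0,0,0],[0,0,-0.005,0,0,0],[0,0,-0.005,0,0,0],[0,0,-0.005,0,0,0]]'
```

```text
t: 9.95
ee_pos: [0.5533, -0.1448, 0.078]
ee_rot: [0.001, -0.217, 0.976, -0.001]
ft_force: [-3.9, -0.5, 11.9]
grip_width: -0.0002
grip_force: 5.8
```

```bash
python3 -m creep '[[0,0,-0.005,0,0,0],[0,0,-0.005,0,0,0],[0,0,-0.005,0,0,0],[0,0,-0.005,0,0,0],[0,0,-0.005,0,0,0],[0,0,-0.005,0,0,0]]'
```

```text
t: 10.55
ee_pos: [0.5534, -0.1451, 0.0776]
ee_rot: [0.001, -0.217, 0.976, -0.002]
ft_force: [-4.9, -2.0, 14.5]
grip_width: -0.0005
grip_force: 6.9
```

The force has risen above 12 N and the travel has stopped, so the switch is at its stop and has been held there. Now I release slowly and rise.

```bash
python3 -m creep '[[0,0,0.015,0,0,0],[0,0,0.03,0,0,0],[0,0,0.045,0,0,0],[0,0,0.06,0,0,0],[0,0,0.1,0,0,0],[0,0,0.25,0,0,0],[0,0,0.45,0,0,0],[0,0,0.45,0,0,0]]'
python3 -m creep '[[0.1,0.05,0,0,0,0],[0.211,0.111,0,0,0,0],[0.211,0.111,0,0,0,0],[0.211,0.111,0,0,0,0]]'
python3 - <<'E'
from h import *
p,d=viewer.capture("wrist");cv2.imwrite("pics/w5.png",p[...,::-1]);s=ctrl.sense()
m=np.zeros(d.shape,bool);m[100:190,270:360]=1;m&=p.astype(int).sum(2)<120
vv,uu=np.nonzero(m);print(uu.min(),uu.max(),vv.min(),vv.max())
u,vv=int(np.median(uu)),int(np.median(vv))
c=viewer.get_calibration("wrist");f=200/np.tan(np.radians(c["vfov"])/2)
q=s["ee_rot"];T=R.from_quat([*q[1:],q[0]]).as_matrix();H=c["hand_eye"];D=d[vv,u]
print(s["ee_pos"]+T@(H[:3,:3]@[(u-c["cx"])/f*D,-(vv-c["cy"])/f*D,-D]+H[:3,3]))
E
```

```text
t: 11.35
ee_pos: [0.5551, -0.1444, 0.171]
ee_rot: [0.004, -0.217, 0.976, -0.002]
ft_force: [1.2, 0.2, -0.6]
grip_width: -0.0001
grip_force: 0.0
t: 11.75
ee_pos: [0.5948, -0.1213, 0.1636]
ee_rot: [-0.001, -0.217, 0.976, 0.0]
ft_force: [-0.6, -0.7, -0.6]
grip_width: 0.0
grip_force: 0.0
301 330 133 159
[ 0.5522073  -0.14452905  0.06800238]
```

View pics/w5.png

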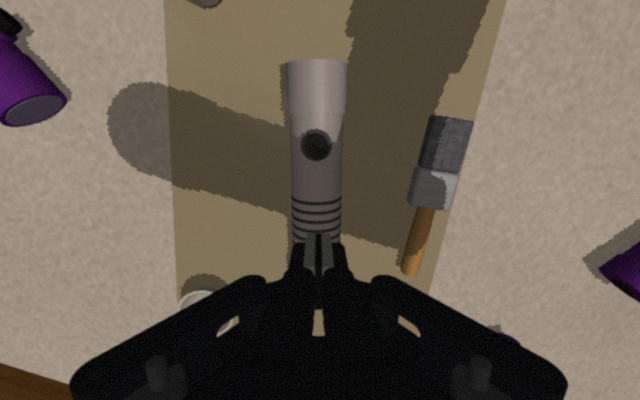

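The switch is at (316,145), still centred on top and back at z = 0.068. The brush and dish are unmoved, and the arm is clear.

```bash
python3 -c "
from workcell import ctrl
print(ctrl.job_done())"
```

```text
the job is handed in; nothing more can be done
None
```

I rolled the torch until its switch was on top, pressed the switch to its stop (about 14.5 N peak at the wrist), held it for over half a second and let it spring back. The torch lies on the board switch up, the brush and dish showed no movement, I never touched the bottle, and the job is handed in; no verdict came back.

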